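# Spot-check a fuse with an infrared thermometer

## Robot

A 7-joint arm with a two-finger parallel gripper is mounted at the origin on the work surface. World frame = base frame: x ahead of the robot, y to its left, z up, the work surface at z = 0. Lengths are in m, angles in rad, forces in N, time in s.
With the tool pointing down it reaches from about 0.425 to 0.925 m from the base axis. Payload 6.8 kg.
Tool frame: the origin (TCP) lies on the front face of the gripper's body, between the roots of the fingers; the fingertips stand 73 mm ahead of it and the grasp point (between the pads) lies 54 mm ahead of it (env.nose_length is the distance from the TCP to the fingertips, in m); z points along the fingers, y is the direction in which the jaws open and shut (so a half turn about z gives the same grasp; the last joint's range is limited). The gripper opens to 85 mm and grips with 20 to 120 N. Pads are 22 mm wide; open, the fingers measure 114 mm over their backs; the gripper's body (76 mm by 85 mm) begins 54 mm behind the grasp point. The pads swing forward as they close: fully open they stand 13 mm farther back than shut.
Start: joints at [1.034, 0.477, 0.022, 1.555, -0.011, 1.109, -0.083], TCP at [0.281, -0.614, 0.304] pointing down, gripper open.
Joint ranges: [-2.96, 2.96], [-0.34, 2.1], [-1.41, 1.46], [0.24, 2.44], [-1.37, 4.51], [0.17, 1.92], [-2.96, 2.96]. Speed limits (rad/s): [2.39, 2.39, 3.14, 3.14, 3.14, 3.14, 3.14].

## Interface

Orientations are given as a unit quaternion [w, x, y, z].
In Python, from cell import env, kin, camera, calibration, job gives the robot as it stands. The module is installed in compiled form; this text tells all that it offers. Calls block until the motion is done:
- env.reach(position, orientation): joint-space move of the TCP to a pose.
- env.movel(position, velocity=0.15, rot=None, stop_force=None): straight line of the TCP; rot=None keeps the orientation; velocity is the mean speed in m/s. With stop_force (N) it stops when the force on the tool has changed by that much, and returns True; else False.
- env.goto_joints(angles): joint-space move.
- env.grip(opening, f_grip=None): finger opening in m; f_grip is the grip in N (None keeps the last); returns when the fingers have stopped.
- env.dwell(seconds).
- kin.inverse_kinematics(position, orientation): joint angles nearest the present ones, or None.
- env.get_state(): the state.
- camera(name): name is "side" or "top" or "wrist"; returns (picture, depth): 384x512x3 uint8, blue, green, red; 384x512 float32, m along the optical axis (not along the pixel's ray), 0 where there is no reading.
- calibration(name): a dict with "fx", "fy", "cx", "cy" (pixels), "rvec" (rotation vector, rad) and "tvec" (3), from world to camera coordinates, as OpenCV has them. Camera axes: x right, y down, z forward; pixel columns grow to the right and rows downward; lengths in m; the calibration is good to about 2 mm. A picture is of the moment at which its call begins: read the wrist's pose just before it. calibration takes no time and is no camera call; for the wrist camera it gives the pose at the moment of the call.
A pose or a line that the arm cannot do raises env.PlanningError and nothing moves.
- job.job_done(): hands the job in, once; it reports no verdict.
The state is a dict: "time": time; "qpos": joint angles; "joint_velocities": joint speeds; "joint_torque": joint torques, N m; "tcp_pos": TCP position; "orientation": TCP orientation; "force": force on the tool from outside, world axes, zero at the start; "torque": the same for the moment, N m; "opening": finger opening in m.
Only numpy, scipy, OpenCV 4.12 (cv2) and the standard library are available. Lean on these libraries where they do the work, as an engineer would, in place of code of your own. Each camera call takes 0.05 s, during which the arm holds its last target.

## Task

Fold open the clear cover with the orange tab on the fuse box until it stands straight up, and leave it so. Then take the yellow spot thermometer, point its nose squarely at the middle of the sloping face of the white ceramic fuse from about 6 cm away and hold it still there for two seconds, and stand it back upright, nose down, on its black charging pad. The contacts are live, so touch neither the fuse nor the black blank beside it, keep the thermometer off the box and cover, and leave the other things on the ledge where they are.

Things in the scene. Friction and masses are not known exactly. Their poses are not given: they have to be found in the camera images.
- fusebox: Grey open-topped fuse box fixed to the ledge, 140 (x) x 200 (y) x 120 mm high, on a solid grey base; walls 4 mm, inner floor 44 mm above the ledge. Origin: centre of its underside. Its front (-x side) faces roughly to the robot; z up.
- cover (a joint): Hinge angle of the cover (rad): 0 closed, grows as the front edge swings up and back, 1.57 standing straight up, stop at 1.9. The hinge is stiff: the cover stays where it is left. It starts closed or slightly ajar.
- cover_hinge (a point): Middle of the cover's hinge line, on the far (+x) rim of the box, 121 mm above the ledge; the hinge axis runs along the box's y.
- cover_tab (a point): Point to grip on the orange tab of the cover. The cover is a clear panel in a grey frame, 140 x 200 x 5 mm; the tab is 24 mm wide (along the hinge axis), 10 mm thick and sticks out 46 mm past its front edge. This point is the tab's mid-width and mid-thickness, 26 mm past that edge, 166 mm from the hinge line. Pinched by its two side edges, the tab can pivot between the fingers.
- thermometer: Loose yellow stick thermometer standing nose down on the pad, about 200 g, 108 mm tall. Origin: centre of its nose face (the underside); z points from the nose up along the stick, it looks out along -z. Black nose cone, diameter 40 mm, narrowing to 28 mm at 34 mm up; yellow body 36 (x) x 30 (y) mm from 32 to 104 mm up. Grip it across y about 75 mm above the nose.
- spot (a point): Point on the thermometer's line of sight, 60 mm in front of its nose.
- fuse: Mount with the white ceramic fuse (50 x 30 x 22 mm, steel ends), fixed in the box, in its left or its right half (45 mm either side of the middle), top about 110 mm above the ledge. Origin: centre of the mount's underside; the axes are parallel to the box's.
- fuse_face (a point): Centre of the white fuse's upper face, about 95 mm above the ledge. z: the outward normal of the face, which leans 30 degrees from vertical towards the front (-x) of the box; y runs along the box's y.
- blank: Black plastic blank with brass ends, same shape and mount as the fuse, in the other half of the box. Origin: centre of the mount's underside.
- pad: Black square charging pad fixed on the ledge, 90 x 90 x 8 mm, flat top. Origin: centre of its underside; the top is 8 mm above it.
- padlock: Loose stainless steel padlock lying flat, 75 x 40 x 20 mm. Origin: under the centre of its case.
- bumper: Loose blue hard silicone bumper, 52 mm in diameter, 26 mm high. Origin: centre of its underside.
- lamp: Loose red plastic emergency lamp, 84 mm in diameter, 105 mm high. Origin: centre of its underside.
There are look-alikes about, which are no part of the job. What is meant by the thermometer is not blue, and is the smaller of those in its own colour.

How it is judged:
On the way, in this order (a step that is already met when the one before it is completed fails the run):
1. the cover stands straight up, within 0.2 rad (value of joint cover between 1.37 and 1.77 rad), for 0.2 s.
2. cover upright, thermometer aimed within 10 mm (each way) of the middle of the fuse face, square within 0.17 rad, nose 40-90 mm off, still (under 15 mm/s, 0.15 rad/s) for 1.9 s (all of step 1 and x of spot in the frame of fuse_face between -0.01 and 0.01 m and y of spot in the frame of fuse_face between -0.01 and 0.01 m and z of thermometer in the frame of fuse_face between 0.04 and 0.09 m and angle between the z axis of thermometer and the z axis of fuse_face, either way round below 0.17 rad and linear speed of thermometer below 0.015 m/s and angular speed of thermometer below 0.15 rad/s), for 1.9 s.
At the end, for the whole second after the job is handed in: The cover stands upright (1.37 to 1.77 rad) and the thermometer stands at rest, nose down on the pad, within 30 mm of its centre and 0.1 rad of vertical (all of step 1 and horizontal distance between thermometer and pad below 0.03 m and angle between thermometer's own z axis and vertical below 0.1 rad and z of thermometer in the frame of pad between 0.005 and 0.011 m and linear speed of thermometer below 0.02 m/s and velocity of joint cover below 0.05 rad/s); the robot touches nothing.
It fails at once if the fuse or the blank is touched by anything (contact force between any of fuse, blank and anything else above 0.5 N).
It fails at once if the thermometer knocks the fuse box or its cover (contact force between thermometer and fusebox above 1 N).
It fails at once if the padlock, bumper or lamp is moved more than 15 mm (distance of any of padlock, bumper, lamp from where it was at the start of the episode above 0.015 m).
It also fails if it takes over 70 s, if anything falls off the work surface, if the arm or the gripper's body presses on something with over 40 N, if the wrist force passes 120 N, or if a joint passes its speed limit or range.

## Working session

There is one attempt and no reset: what is moved stays moved. The work goes in short steps, each a Python script; the robot and the scene stay as the last script left them, time stands still between calls to the robot, and variables do not carry over. Pictures are saved under pics/ and viewed, and the job is handed in when it is done.

```bash
ls; mkdir -p pics; python3 - <<'E'
from cell import env,kin,camera,calibration,job
import cv2,numpy as np
for n in ["side","top","wrist"]:
    c=calibration(n); im,d=camera(n); cv2.imwrite(f"pics/{n}0.png",im); np.save(f"pics/{n}0.npy",d)
    R=cv2.Rodrigues(np.array(c["rvec"]))[0]; print(n,c["fx"],c["cx"],c["cy"],"pos",-R.T@np.array(c["tvec"]).ravel(),"fwd",R[2])
s=env.get_state(); print(s)
E
```

```text
pics
side 390.2026617004786 259.391366607121 188.6018095162548 pos [0.06493045 0.66168142 0.62997117] fwd [ 0.4775086  -0.70598735 -0.52303671]
top 495.5472449625704 257.23049293715394 196.35000768375386 pos [ 0.30142227 -0.05826638  1.25156184] fwd [ 0.19709533 -0.01640088 -0.98024713]
wrist 324.1702453191589 250.35197387351045 192.7355065273647 pos [ 0.3486268  -0.58214889  0.37433855] fwd [-0.26602169 -0.11902481 -0.95659059]
{'time': 0.15, 'qpos': array([ 1.03388886,  0.47762337,  0.02238201,  1.55619331, -0.01151812,
        1.10929459, -0.08307386]), 'joint_velocities': array([-0.00084613,  0.00013139, -0.00144097, -0.00393367, -0.0007061 ,
       -0.00041111, -0.00058061]), 'joint_torque': array([ 1.54799138e-03, -5.96928906e+01,  1.60942622e+00, -2.81490844e+01,
        1.26222006e-02,  6.56593984e-03,  3.52244979e-05]), 'tcp_pos': array([ 0.28050084, -0.61358243,  0.30315396]), 'orientation': array([-6.67129588e-04,  9.77102690e-01,  2.12767128e-01, -1.94950398e-04]), 'force': array([-0.36303567, -0.24351457, -0.09053536]), 'torque': array([-0.01393846,  0.02412789,  0.07998769]), 'opening': 0.08552561493641528}
```

View pics/top0.png

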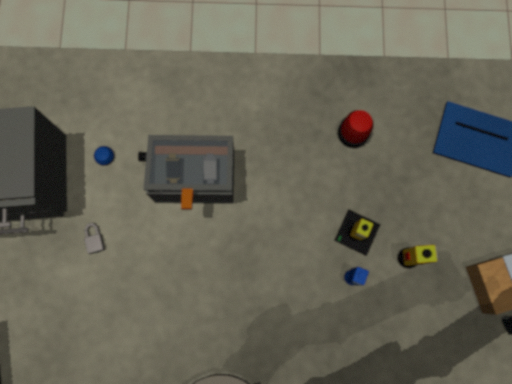

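View pics/side0.png

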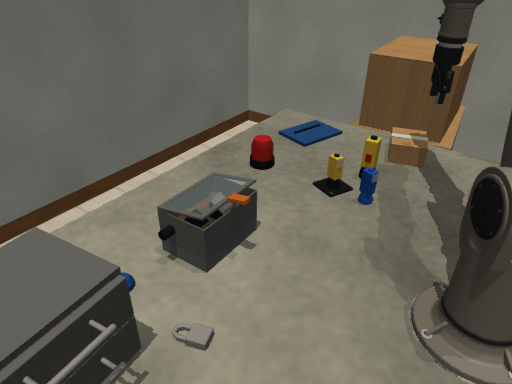

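View pics/wrist0.png

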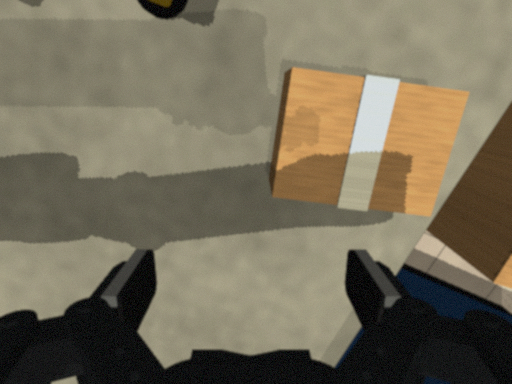

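The top view shows x up and y left. There is a yellow stick on the black pad at (363,229), a taller yellow one with a red label at (425,254), and a blue one at (358,276). The fuse box is at (190,168), with the white fuse at (210,168), the dark blank at (174,168) and the orange tab at (187,199). Next I'll measure these and enlarge the candidates.

```bash
cat > h.py <<'E'
from cell import env,kin,camera,calibration,job
import cv2,numpy as np
from scipy.spatial.transform import Rotation as Ro
def cloud(c,d):
    R=cv2.Rodrigues(np.array(c["rvec"],float))[0]; t=np.array(c["tvec"],float).ravel()
    v,u=np.mgrid[0:d.shape[0],0:d.shape[1]]
    P=np.stack([(u-c["cx"])/c["fx"]*d,(v-c["cy"])/c["fy"]*d,d],-1)
    W=(P-t)@R; W[d<=0]=np.nan
    return W
def proj(c,p):
    return cv2.projectPoints(np.array(p,float).reshape(-1,1,3),np.array(c["rvec"],float),np.array(c["tvec"],float),np.array([[c["fx"],0,c["cx"]],[0,c["fy"],c["cy"]],[0,0,1.]]),None)[0].reshape(-1,2)
def snap(n,tag):
    c=calibration(n); im,d=camera(n); cv2.imwrite(f"pics/{tag}.png",im)
    return c,im,cloud(c,d)
def q(M): 
    x=Ro.from_matrix(M).as_quat(); return np.array([x[3],x[0],x[1],x[2]])
def Rq(o): return Ro.from_quat([o[1],o[2],o[3],o[0]]).as_matrix()
E
python3 - <<'E'
from h import *
np.set_printoptions(precision=4,suppress=True)
for n in ["top","side"]:
    c=calibration(n); im=cv2.imread(f"pics/{n}0.png"); W=cloud(c,np.load(f"pics/{n}0.npy"))
    hsv=cv2.cvtColor(im,cv2.COLOR_BGR2HSV)
    for nm,lo,hi in [("yellow",(22,150,60),(35,255,255)),("orange",(6,200,120),(16,255,255)),("blue",(105,180,60),(130,255,255)),("red",(0,200,80),(4,255,255))]:
        m=cv2.inRange(hsv,lo,hi)
        k,l,st,ce=cv2.connectedComponentsWithStats(m)
        for i in range(1,k):
            if st[i,4]<25: continue
            p=W[l==i]; print(n,nm,ce[i].round(),st[i,4],"med",np.nanmedian(p,0),"min",np.nanmin(p,0),"max",np.nanmax(p,0))
    if n=="top":
        for px in [(151,140),(231,140),(190,140),(151,190),(231,190),(187,199),(210,168),(174,168),(210,160),(190,150),(340,231)]: print(px,W[px[1],px[0]])
        cv2.imwrite("pics/ctop.png",cv2.resize(im[190:300,320:450],None,fx=5,fy=5,interpolation=cv2.INTER_CUBIC))
        cv2.imwrite("pics/cbox.png",cv2.resize(im[120:220,130:250],None,fx=6,fy=6,interpolation=cv2.INTER_CUBIC))
    else: cv2.imwrite("pics/cside.png",cv2.resize(im[120:220,300:420],None,fx=6,fy=6,interpolation=cv2.INTER_CUBIC))
E
```

```text
top yellow [363. 228.] 267 med [ 0.4618 -0.3243  0.1112] min [ 0.441  -0.374   0.0048] max [ 0.5018 -0.3083  0.1213]
top yellow [422. 254.] 412 med [ 0.3995 -0.4493  0.1368] min [ 0.3818 -0.4829  0.0501] max [ 0.4222 -0.4351  0.1465]
top orange [186. 198.] 170 med [0.5133 0.0818 0.1608] min [0.4917 0.0712 0.1533] max [0.5347 0.0927 0.1674]
top blue [476. 139.] 3271 med [ 0.7142 -0.6511  0.013 ] min [ 0.6216 -0.7516  0.0036] max [ 0.8178 -0.5423  0.0214]
top blue [103. 155.] 229 med [0.646  0.3156 0.0238] min [0.6269 0.296  0.0126] max [0.6682 0.3387 0.0314]
top blue [359. 275.] 165 med [ 0.3529 -0.3146  0.1051] min [ 0.3351 -0.3316  0.0893] max [ 0.369  -0.2992  0.1135]
top red [359. 122.] 430 med [ 0.7249 -0.3244  0.1002] min [ 0.6994 -0.3551  0.0859] max [ 0.7546 -0.2978  0.1107]
(151, 140) [0.6566 0.1755 0.1294]
(231, 140) [ 0.6607 -0.0126  0.1314]
(190, 140) [0.6598 0.0843 0.1264]
(151, 190) [0.533  0.1649 0.1457]
(231, 190) [ 0.5355 -0.017   0.1534]
(187, 199) [0.5117 0.0808 0.1577]
(210, 168) [0.5905 0.0339 0.135 ]
(174, 168) [0.5879 0.1168 0.1375]
(210, 160) [0.6096 0.0346 0.1
[... 171 characters left out ...]
.4184 -0.4299  0.1429]
side yellow [334. 167.] 284 med [ 0.4566 -0.3142  0.0757] min [ 0.4388 -0.3361  0.0401] max [ 0.4805 -0.3026  0.1141]
side orange [238. 197.] 104 med [0.5099 0.0858 0.1603] min [0.4876 0.073  0.1555] max [0.533  0.0968 0.1653]
side blue [367. 186.] 438 med [ 0.3475 -0.3034  0.0583] min [ 0.3292 -0.3311  0.0019] max [ 0.3694 -0.2934  0.1102]
side blue [129. 280.] 82 med [0.6334 0.3121 0.0208] min [0.6221 0.303  0.0097] max [0.6587 0.3231 0.0265]
side red [261. 148.] 444 med [ 0.7123 -0.3022  0.0752] min [ 0.6883 -0.3464  0.0298] max [ 0.7537 -0.287   0.1056]
side red [368. 158.] 32 med [ 0.3991 -0.4322  0.0805] min [ 0.3902 -0.4371  0.0662] max [ 0.4061 -0.4241  0.0907]
```

View pics/cside.png

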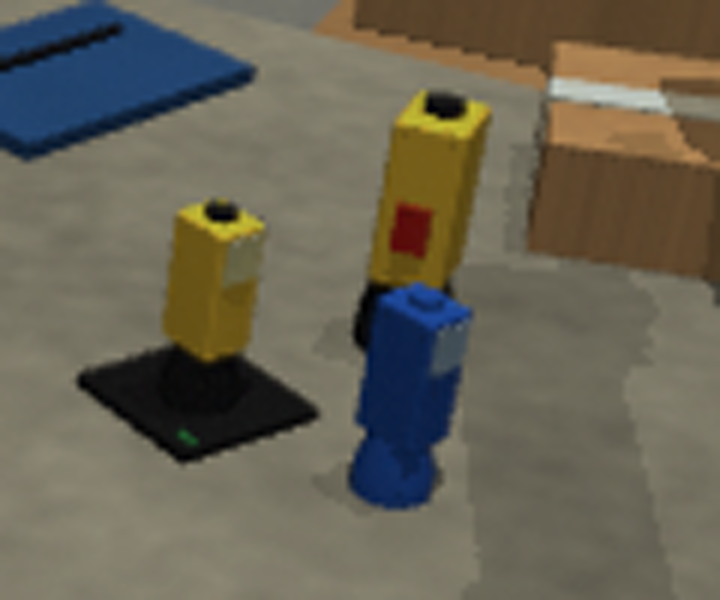

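View pics/ctop.png

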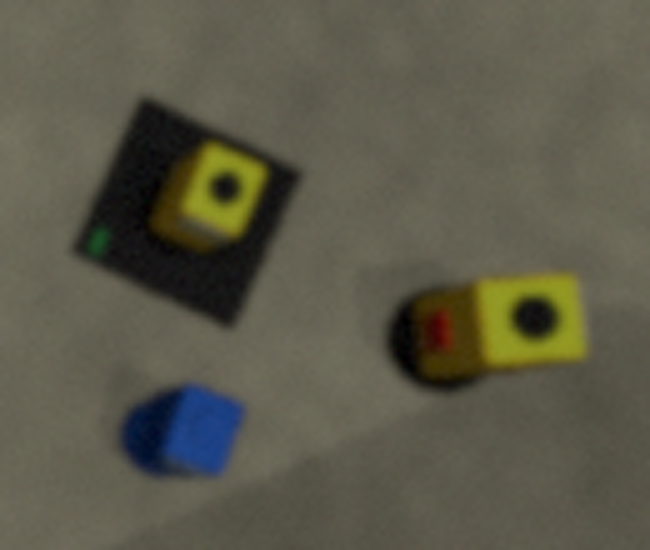

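View pics/cbox.png

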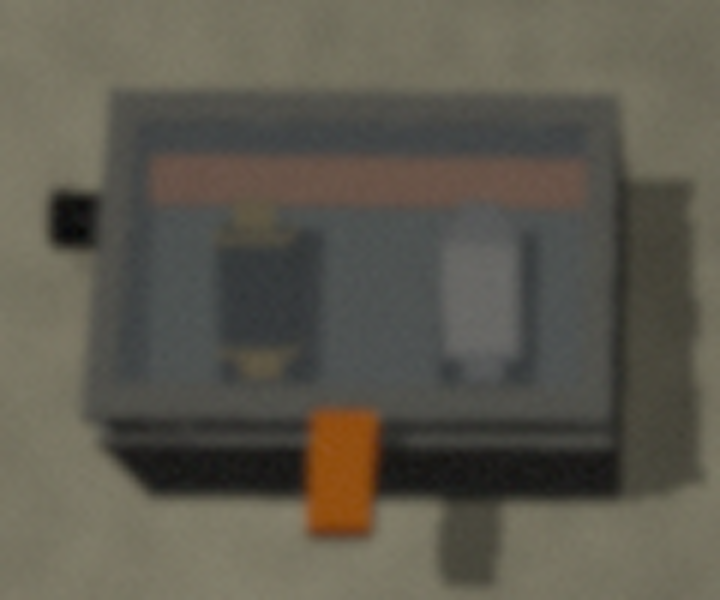

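The one on the pad at (363,229), top at 111 mm, is the smaller yellow stick. The other yellow one, at (425,254), is about 140 mm tall with a red label, and the third is blue, so the one on the pad is the thermometer. The cover is ajar. Next I'll look closer with the wrist camera over the box.

```bash
python3 - <<'E'
from h import *
np.set_printoptions(precision=4,suppress=True)
D=np.diag([1.,-1,-1])
s=env.get_state(); c=calibration("wrist"); R=cv2.Rodrigues(np.array(c["rvec"]))[0]
cp=-R.T@np.array(c["tvec"]).ravel(); T=Rq(s["orientation"]); print("cam in tool",T.T@(cp-s["tcp_pos"]),"fwd",T.T@R[2])
for p in [(0.45,-0.3,.36),(.55,.08,.42),(.665,.08,.345),(.5,.08,.22)]:
    print(p,kin.inverse_kinematics(p,q(D)))
env.reach((.45,-.31,.34),q(D)); c,im,W=snap("wrist","wp1"); np.save("pics/wp1.npy",W)
env.reach((.55,.08,.40),q(D)); c,im,W=snap("wrist","wb1"); np.save("pics/wb1.npy",W)
print(env.get_state()["time"])
E
```

```text
cam in tool [ 0.075  -0.0003 -0.0713] fwd [-0.2913 -0.0008  0.9566]
(0.45, -0.3, 0.36) [ 0.4986  0.2066 -0.0304  1.8078  0.0069  1.1273 -1.1049]
(0.55, 0.08, 0.42) [ 0.2013  0.2361 -0.5499  1.6618  0.128   1.2798 -1.9438]
(0.665, 0.08, 0.345) [ 0.0402  0.4631 -0.3617  1.501   0.1699  1.2086 -1.9178]
(0.5, 0.08, 0.22) [ 0.118   0.3464 -0.4783  2.0085  0.2125  0.8343 -2.0504]
3.075
```

View pics/wp1.png

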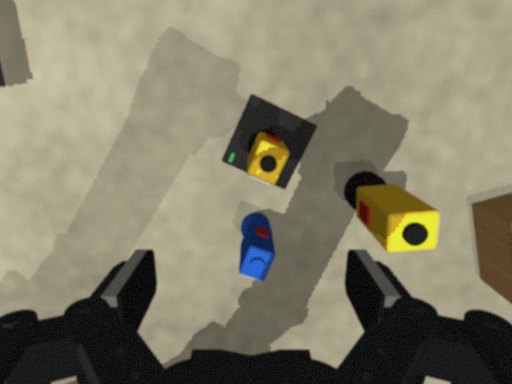

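View pics/wb1.png

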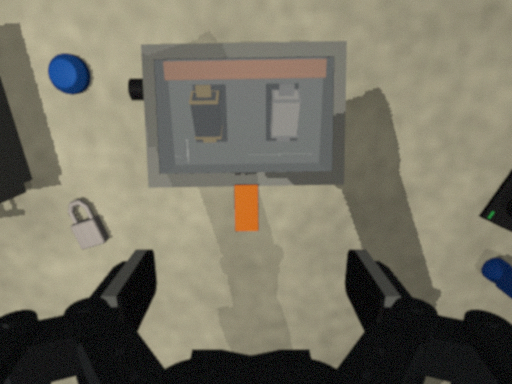

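The wrist view over the box shows the orange tab at (247,207), the frame from (143,43) to (345,185), the white fuse at (285,112) and the black blank at (207,112). The pad view shows the thermometer top at (265,157). Next I'll fit the geometry.

```bash
python3 - <<'E'
from h import *
np.set_printoptions(precision=4,suppress=True)
def fit(P):
    m=P.mean(0); n=np.linalg.svd(P-m)[2][2]; n*=np.sign(n[2]); return m,n
W=np.load("pics/wb1.npy"); im=cv2.imread("pics/wb1.png")
hsv=cv2.cvtColor(im,cv2.COLOR_BGR2HSV)
o=cv2.inRange(hsv,(5,180,120),(18,255,255))>0
o=cv2.erode(o.astype(np.uint8),np.ones((3,3)))>0
P=W[o];P=P[~np.isnan(P[:,0])]; m,n=fit(P); print("tab",m,n,P.min(0),P.max(0), np.arctan2(-n[0],n[2]))
r=cv2.minAreaRect(P[:,:2].astype(np.float32)*1000); print(r)
# cover: points z>0.115
z=W[:,:,2]; ok=(z>0.115)&(z<.19)&~o; ok[240:]=0
k,l,st,ce=cv2.connectedComponentsWithStats(ok.astype(np.uint8)); i=1+st[1:,4].argmax(); ok=l==i
P=W[ok]; m,n=fit(P); 
for _ in range(3):
    e=abs((P-m)@n); P=P[e<.003]; m,n=fit(P)
print("cover",len(P),m,n,"ang",np.arcsin(np.linalg.norm(n[:2])),"yaw",np.arctan2(-n[1],-n[0]))
r=cv2.minAreaRect((P[:,:2]*1000).astype(np.float32)); print(r); print(cv2.boxPoints(r)); print(P.min(0),P.max(0))
g=np.median(W[200:240,380:400].reshape(-1,3),0); print("floor z",g, np.nanmedian(W[10:30,400:480,2]))
# pad & thermometer
W=np.load("pics/wp1.npy"); im=cv2.imread("pics/wp1.png"); hsv=cv2.cvtColor(im,cv2.COLOR_BGR2HSV)
y=(cv2.inRange(hsv,(18,120,80),(35,255,255))>0); y[:,320:]=0
y[:, :]&= (W[:,:,2]>.08)
top=y&(W[:,:,2]>.107)&(W[:,:,2]<.12)
P=W[top]; print("th top",len(P),P.mean(0),P.min(0),P.max(0)); r=cv2.minAreaRect((P[:,:2]*1000).astype(np.float32)); print(r,cv2.boxPoints(r))
pz=(cv2.inRange(hsv,(0,0,0),(180,255,60))>0)&(abs(W[:,:,2]-.008)<.006); pz[:80]=0;pz[200:]=0;pz[:,:210]=0;pz[:,330:]=0
k,l,st,ce=cv2.connectedComponentsWithStats(pz.astype(np.uint8)); i=1+st[1:,4].argmax()
P=W[l==i]; r=cv2.minAreaRect((P[:,:2]*1000).astype(np.float32)); print("pad",P.mean(0),r); print(cv2.boxPoints(r))
E
```

```text
bash:   556 Killed                     python3 - <<'E'
from h import *
np.set_printoptions(precision=4,suppress=True)
def fit(P):
    m=P.mean(0); n=np.linalg.svd(P-m)[2][2]; n*=np.sign(n[2]); return m,n
W=np.load("pics/wb1.npy"); im=cv2.imread("pics/wb1.png")
hsv=cv2.cvtColor(im,cv2.COLOR_BGR2HSV)
o=cv2.inRange(hsv,(5,180,120),(18,255,255))>0
o=cv2.erode(o.astype(np.uint8),np.ones((3,3)))>0
P=W[o];P=P[~np.isnan(P[:,0])]; m,n=fit(P); print("tab",m,n,P.min(0),P.max(0), np.arctan2(-n[0],n[2]))
r=cv2.minAreaRect(P[:,:2].astype(np.float32)*1000); print(r)
# cover: points z>0.115
z=W[:,:,2]; ok=(z>0.115)&(z<.19)&~o; ok[240:]=0
k,l,st,ce=cv2.connectedComponentsWithStats(ok.astype(np.uint8)); i=1+st[1:,4].argmax(); ok=l==i
P=W[ok]; m,n=fit(P); 
for _ in range(3):
    e=abs((P-m)@n); P=P[e<.003]; m,n=fit(P)
print("cover",len(P),m,n,"ang",np.arcsin(np.linalg.norm(n[:2])),"yaw",np.arctan2(-n[1],-n[0]))
r=cv2.minAreaRect((P[:,:2]*1000).astype(np.float32)); print(r); print(cv2.boxPoints(r)); print(P.min(0),P.max(0))
g=np.median(W[200:240,380:400].reshape(-1,3),0); print("floor z",g, np.nanmedian(W[10:30,400:480,2]))
# pad & thermometer
W=np.load("pics/wp1.npy"); im=cv2.imread("pics/wp1.png"); hsv=cv2.cvtColor(im,cv2.COLOR_BGR2HSV)
y=(cv2.inRange(hsv,(18,120,80),(35,255,255))>0); y[:,320:]=0
y[:, :]&= (W[:,:,2]>.08)
top=y&(W[:,:,2]>.107)&(W[:,:,2]<.12)
P=W[top]; print("th top",len(P),P.mean(0),P.min(0),P.max(0)); r=cv2.minAreaRect((P[:,:2]*1000).astype(np.float32)); print(r,cv2.boxPoints(r))
pz=(cv2.inRange(hsv,(0,0,0),(180,255,60))>0)&(abs(W[:,:,2]-.008)<.006); pz[:80]=0;pz[200:]=0;pz[:,:210]=0;pz[:,330:]=0
k,l,st,ce=cv2.connectedComponentsWithStats(pz.astype(np.uint8)); i=1+st[1:,4].argmax()
P=W[l==i]; r=cv2.minAreaRect((P[:,:2]*1000).astype(np.float32)); print("pad",P.mean(0),r); print(cv2.boxPoints(r))
E
```

```bash
cat >> h.py <<'E'
np.set_printoptions(precision=4,suppress=True)
def fit(P):
    P=P[~np.isnan(P[:,0])]; m=P.mean(0); n=np.linalg.eigh(np.cov((P-m).T))[1][:,0]; n=n*np.sign(n[2]); return m,n
E
python3 - <<'E'
from h import *
W=np.load("pics/wb1.npy"); im=cv2.imread("pics/wb1.png")
hsv=cv2.cvtColor(im,cv2.COLOR_BGR2HSV)
o=cv2.inRange(hsv,(5,180,120),(18,255,255))>0
o=cv2.erode(o.astype(np.uint8),np.ones((3,3)))>0
k,l,st,ce=cv2.connectedComponentsWithStats(o.astype(np.uint8)); o=l==1+st[1:,4].argmax()
P=W[o];P=P[~np.isnan(P[:,0])]; m,n=fit(P); print("tab",m,n,P.min(0),P.max(0), np.arctan2(-n[0],n[2]))
r=cv2.minAreaRect(P[:,:2].astype(np.float32)*1000); print(r)
z=W[:,:,2]; ok=(z>0.115)&(z<.19)&~o; ok[240:]=0
k,l,st,ce=cv2.connectedComponentsWithStats(ok.astype(np.uint8)); i=1+st[1:,4].argmax(); ok=l==i
P=W[ok]; m,n=fit(P); 
for _ in range(3):
    e=abs((P-m)@n); P=P[e<.003]; m,n=fit(P)
print("cover",len(P),m,n,"ang",np.arcsin(np.linalg.norm(n[:2])),"yaw",np.arctan2(-n[1],-n[0]))
r=cv2.minAreaRect((P[:,:2]*1000).astype(np.float32)); print(r); print(cv2.boxPoints(r)); print(P.min(0),P.max(0))
print("floor z", np.nanmedian(W[10:30,400:480,2]))
W=np.load("pics/wp1.npy"); im=cv2.imread("pics/wp1.png"); hsv=cv2.cvtColor(im,cv2.COLOR_BGR2HSV)
y=(cv2.inRange(hsv,(18,120,80),(35,255,255))>0); y[:,320:]=0
y&=(W[:,:,2]>.08)
top=y&(W[:,:,2]>.107)&(W[:,:,2]<.12)
P=W[top]; print("th top",len(P),P.mean(0),P.min(0),P.max(0)); r=cv2.minAreaRect((P[:,:2]*1000).astype(np.float32)); print(r,cv2.boxPoints(r))
pz=(cv2.inRange(hsv,(0,0,0),(180,255,60))>0)&(abs(W[:,:,2]-.008)<.006); pz[:80]=0;pz[200:]=0;pz[:,:210]=0;pz[:,330:]=0
k,l,st,ce=cv2.connectedComponentsWithStats(pz.astype(np.uint8)); i=1+st[1:,4].argmax()
P=W[l==i]; r=cv2.minAreaRect((P[:,:2]*1000).astype(np.float32)); print("pad",P.mean(0),r); print(cv2.boxPoints(r))
E
```

```text
tab [0.5151 0.0833 0.1606] [0.1723 0.001  0.985 ] [0.4931 0.0732 0.155 ] [0.5364 0.0935 0.1661] -0.1731728728367119
((514.75439453125, 83.32965087890625), (43.38774871826172, 20.325918197631836), 0.08994243294000626)
cover 28643 [0.6061 0.0843 0.1385] [0.1763 0.001  0.9843] ang 0.17718034614961437 yaw -3.1359813691661627
((604.2177124023438, 84.47201538085938), (138.281005859375, 200.89474487304688), 0.8868780732154846)
[[533.5308 183.8372]
 [536.6403 -17.0335]
 [674.9047 -14.8931]
 [671.7952 185.9775]]
[ 0.5335 -0.0167  0.1254] [0.674  0.1854 0.1538]
floor z 0.000959938900891017
th top 993 [ 0.4644 -0.3267  0.1129] [ 0.4425 -0.3466  0.1073] [ 0.4842 -0.3072  0.1187]
((463.1231689453125, -326.9795837402344), (30.17268180847168, 35.61747741699219), 66.76091766357422) [[ 440.8067 -333.8152]
 [ 473.5344 -347.8687]
 [ 485.4396 -320.144 ]
 [ 452.7119 -306.0905]]
pad [ 0.4768 -0.3351  0.0092] ((465.9069519042969, -333.14337158203125), (88.02765655517578, 87.88417053222656), 65.28939819335938)
[[ 407.5893 -354.7576]
 [ 487.426  -391.4962]
 [ 524.2246 -311.5292]
 [ 444.3879 -274.7905]]
```

Fits: cover angle is about 0.177 rad, hinge at x≈0.674, z≈0.122, box yaw about 0.015 rad, tab mid (0.514, 0.083, 0.156). The depth points from all three cameras agree within a few mm. I'll grip the tab 30 mm past the edge and swing it along the arc.

```bash
python3 - <<'E'
from h import *
D=Ro.from_euler('z',.015).as_matrix()@np.diag([1.,-1,-1]); Q=q(D)
H=np.array([.674,.1225]); g=np.array([.506,.157])-H; y=.0833
def tcp(dth):
    c,s=np.cos(dth),np.sin(dth)  # rotate -x toward +z
    x=g[0]*c+g[1]*s; z=-g[0]*s+g[1]*c
    # -x -> +z
    return np.array([H[0]+x,y,H[1]+z+.054])
print(tcp(0),tcp(1.4))
for a in np.linspace(0,1.4,8):
    assert kin.inverse_kinematics(tcp(a),Q) is not None
env.reach(tcp(0)+[0,0,.06],Q); env.movel(tcp(0),velocity=.08)
env.grip(0.01,f_grip=35); s=env.get_state(); print(s["time"],s["opening"],s["force"])
c,im,W=snap("side","g1")
if .018<s["opening"]<.03:
    for a in np.arange(.1,.45,.1):
        env.movel(tcp(a),velocity=.08); s=env.get_state(); print(round(a,2),s["opening"],s["force"],s["time"])
    snap("side","g2")
E
```

```text
[0.506  0.0833 0.211 ] [0.6794 0.0833 0.3479]
5.1667 0.023102381731836 [-0.0527 -2.2531  0.6333]
0.1 0.022951981150621883 [ 1.2565 -4.7807 -0.5238] 5.5833
0.2 0.023201260105863736 [ 1.713 -5.853 -1.504] 5.95
0.3 0.023276521745032336 [ 1.6658 -5.2178 -1.4497] 6.3167
0.4 0.0233568914398714 [ 0.4739 -4.5248 -1.8525] 6.6833
```

```bash
python3 - <<'E'
import cv2
cv2.imwrite("pics/g2c.png",cv2.resize(cv2.imread("pics/g2.png")[80:290,120:340],None,fx=2.5,fy=2.5))
E
```

```text
(no output)
```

View pics/g2c.png

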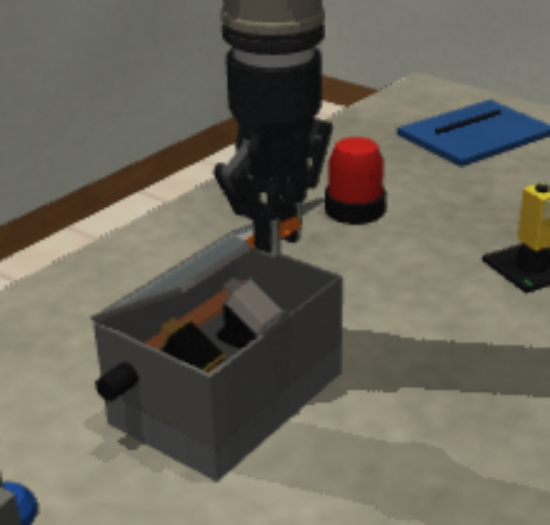

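The cover is following: the tab is in the fingers at crop (285,228) and the panel has lifted. I'll continue to upright.

```bash
python3 - <<'E'
from h import *
H=np.array([.674,.1225]); g=np.array([.506,.157])-H; y=.0833
def tcp(dth):
    c,s=np.cos(dth),np.sin(dth)
    return np.array([H[0]+g[0]*c+g[1]*s,y,H[1]-g[0]*s+g[1]*c+.054])
for a in np.arange(.5,1.41,.1):
    env.movel(tcp(a),velocity=.08); s=env.get_state(); print(round(a,2),s["opening"],s["force"],s["time"])
    if s["opening"]<.018: print("lost"); break
c,im,W=snap("side","g3"); np.save("pics/g3.npy",W)
cv2.imwrite("pics/g3c.png",cv2.resize(im[60:290,120:340],None,fx=2.5,fy=2.5))
E
```

```text
0.5 0.023181968132266414 [ 1.5056 -4.7661 -2.2613] 7.1
0.6 0.023364914754620936 [ 1.5857 -4.2429 -2.3209] 7.4667
0.7 0.02316442882321409 [ 2.372  -4.5094 -4.1003] 7.8333
0.8 0.023580929545893126 [ 2.3771 -3.2005 -4.5672] 8.2
0.9 0.023298742363284868 [ 1.4367 -1.9128 -5.1808] 8.5667
1.0 0.02335979844900258 [ 0.6226 -0.9781 -6.9293] 8.9333
1.1 0.023085187245919882 [ 1.4956  1.589  -6.7882] 9.3
1.2 0.023164725626378252 [ 0.2135  3.0428 -6.3689] 9.6667
1.3 0.023165646219877094 [-0.5592  5.6017 -5.9243] 10.0333
1.4 0.02302508948755462 [-1.5312  5.177  -5.3347] 10.4
```

View pics/g3c.png

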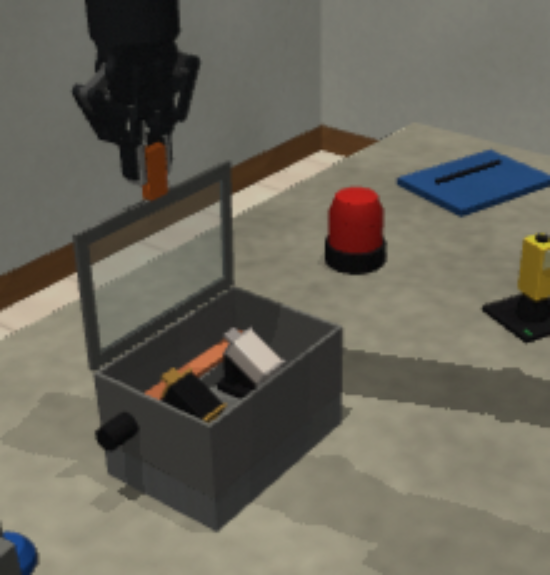

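The cover stands upright with the tab at crop (155,172). I'll release, back off upward, and measure the cover and the fuse face.

```bash
python3 - <<'E'
from h import *
env.grip(.06); s=env.get_state(); p=s["tcp_pos"]; print(s["force"])
env.movel(p+[0,0,.09],velocity=.15)
env.grip(.085)
D=np.diag([1.,-1,-1.])
env.reach((.48,.05,.38),q(D)); c,im,W=snap("wrist","wb2"); np.save("pics/wb2.npy",W)
env.reach((.42,.03,.36),q(D)); c,im,W=snap("wrist","wb3"); np.save("pics/wb3.npy",W)
c,im,W=snap("side","s4"); np.save("pics/s4.npy",W)
c,im,W=snap("top","t4"); np.save("pics/t4.npy",W)
print(env.get_state()["time"])
E
```

```text
[ 0.353   0.1366 -0.601 ]
13.4417
```

View pics/wb2.png

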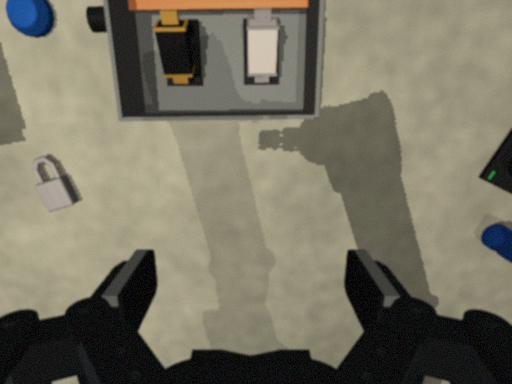

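View pics/wb3.png

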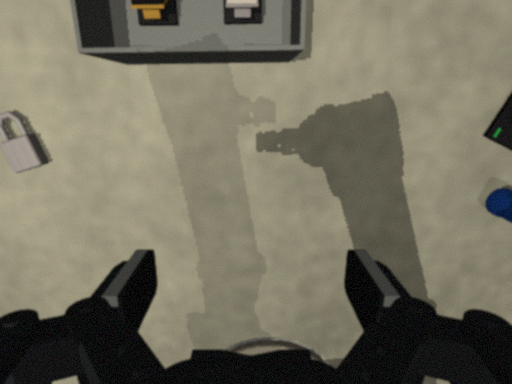

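View pics/s4.png

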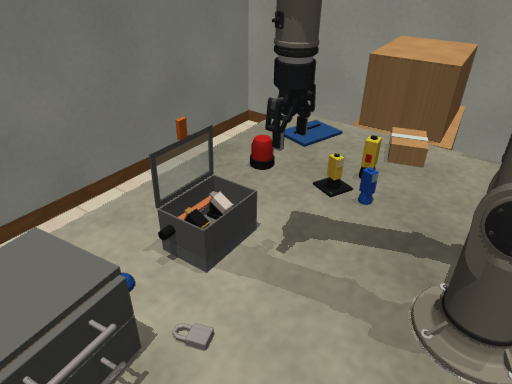

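The wrist view shows the bare white fuse face at (263,50), and the side view shows the cover standing. Next I'll measure the face and the cover angle.

```bash
python3 - <<'E'
from h import *
for n,roi in [("wb2",(10,85,235,290)),("t4",(140,200,190,230)),("s4",(185,215,205,235))]:
    im=cv2.imread(f"pics/{n}.png"); W=np.load(f"pics/{n}.npy"); g=im.min(2)
    m=np.zeros(g.shape,bool); a,b,c,d=roi; sub=g[a:b,c:d]
    t,_=cv2.threshold(sub.copy(),0,255,cv2.THRESH_OTSU); m[a:b,c:d]=sub>t
    m&=(W[:,:,2]>.07)&(W[:,:,2]<.115)
    k,l,st,ce=cv2.connectedComponentsWithStats(m.astype(np.uint8)); i=1+st[1:,4].argmax(); 
    P=W[l==i]; mm,nn=fit(P)
    for _ in range(4):
        P=P[abs((P-mm)@nn)<.002]; mm,nn=fit(P)
    y=P@np.array([-.015,1,0]); u=np.array([nn[2],0,-nn[0]]); s=(P-mm)@u
    print(n,"thr",t,len(P),ce[i],"mean",mm,"n",nn,"y ext",np.percentile(y,[1,99]),"s ext",np.percentile(s,[1,99]), mm+u*np.percentile(s,[1,99]).mean())
# cover: side view tab & frame
W=np.load("pics/s4.npy"); im=cv2.imread("pics/s4.png"); hsv=cv2.cvtColor(im,cv2.COLOR_BGR2HSV)
o=cv2.inRange(hsv,(5,180,80),(18,255,255))>0; o[:110]=0;o[145:]=0
P=W[o]; print("tab",np.nanmedian(P,0),np.nanmin(P,0),np.nanmax(P,0))
m=np.zeros(o.shape,bool); m[130:205,150:218]=1
P=W[m]; P=P[(P[:,2]>.13)&(P[:,2]<.27)&(abs(P[:,0]-.68)<.04)]; mm,nn=fit(P); print(len(P),mm,nn,"tilt", np.pi/2-np.arctan2(nn[2],-nn[0]) if nn[0]<0 else np.arctan2(nn[0],nn[2]))
E
```

```text
wb2 thr 138.0 1263 [261.8034  50.7917] mean [0.598  0.0398 0.0973] n [-0.5009 -0.0074  0.8655] y ext [0.0169 0.0447] s ext [-0.0237  0.0216] [0.5971 0.0398 0.0967]
t4 thr 64.0 37 [211.6867 161.76  ] mean [0.6126 0.0321 0.1006] n [ 0.391  -0.9174  0.0742] y ext [0.0137 0.0348] s ext [-0.0033  0.013 ] [0.613  0.0321 0.0988]
s4 thr 108.0 130 [221.5544 199.6736] mean [0.5934 0.0412 0.0947] n [-0.4518 -0.0247  0.8918] y ext [0.0168 0.0459] s ext [-0.0212  0.0264] [0.5957 0.0412 0.0959]
tab [0.6662 0.0911 0.2866] [0.6621 0.074  0.2605] [0.6747 0.0989 0.3085]
3143 [0.6688 0.0952 0.1991] [0.9995 0.0116 0.0291] tilt 1.5417159312815887
```

The face is at (0.597, 0.040, 0.096) with its normal at 30°, from two views agreeing within about 2 mm. The cover is at 1.54 rad from the frame plane. Now I'll grasp the thermometer (yaw about −23°, centre (0.463, −0.327)).

```bash
python3 - <<'E'
from h import *
G=Ro.from_euler('z',-.405).as_matrix()@np.diag([1.,-1,-1]); Q=q(G)
D=np.diag([1.,-1,-1.])
n=Ro.from_euler('z',.015).as_matrix()@np.array([-.5,0,np.sqrt(.75)])
yb=-np.array([-.015,1,0]); yb/=np.linalg.norm(yb)
A=np.column_stack([np.cross(yb,-n),yb,-n])
F=np.array([.5965,.040,.096])
for d in (.189,.30): print(F+n*d,kin.inverse_kinematics(F+n*d,q(A)))
p=np.array([.463,-.327,.137])
env.reach(p+[0,0,.11],Q)
c,im,W=snap("wrist","wp5"); np.save("pics/wp5.npy",W)
hsv=cv2.cvtColor(im,cv2.COLOR_BGR2HSV)
y=(cv2.inRange(hsv,(18,120,80),(35,255,255))>0)&(W[:,:,2]>.106)&(W[:,:,2]<.12)&(np.hypot(W[:,:,0]-.463,W[:,:,1]+.327)<.04)
P=W[y]; r=cv2.minAreaRect((P[:,:2]*1000).astype(np.float32)); print(len(P),np.median(P,0),r)
print(env.get_state()["time"])
E
```

```text
[0.502  0.0386 0.2597] [-0.0149  0.1066 -0.2615  2.2868  0.5735  0.2846 -2.3386]
[0.4465 0.0378 0.3558] [ 0.0851 -0.1444 -0.3452  2.2618  0.1585  0.5126 -1.9434]
1819 [ 0.4666 -0.3285  0.1131] ((463.00482177734375, -327.5122985839844), (29.467601776123047, 35.32950973510742), 66.36302947998047)
14.9
```

View pics/wp5.png

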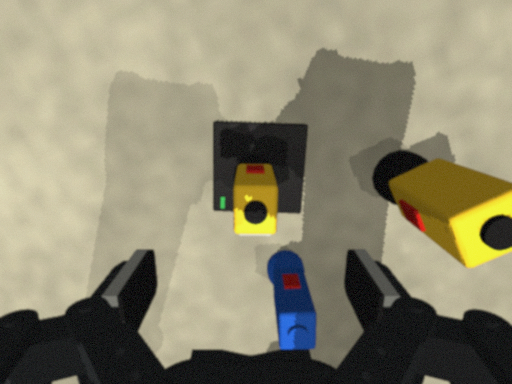

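The small stick is square to the jaws, with its top at (255,212), and the second view agrees within 1 mm. Grasping now.

```bash
python3 - <<'E'
from h import *
p=np.array([.463,-.327,.137])
print(env.movel(p,velocity=.1,stop_force=8))
print(env.get_state()["tcp_pos"])
env.grip(.01,f_grip=60); s=env.get_state(); print(s["opening"],s["force"],s["tcp_pos"],s["time"])
if .025<s["opening"]<.036:
    env.movel(p+[0,0,.05],velocity=.08); s=env.get_state(); print(s["opening"],s["force"])
    c,im,W=snap("side","s6"); np.save("pics/s6.npy",W); cv2.imwrite("pics/s6c.png",cv2.resize(im[60:220,280:430],None,fx=4,fy=3.7))
E
```

```text
False
[ 0.4634 -0.3273  0.1376]
0.029249025390586665 [0.1422 0.9002 2.9813] [ 0.4631 -0.327   0.1373] 16.6917
0.02935676437178035 [-0.1292 -0.4869 -2.1981]
```

View pics/s6c.png

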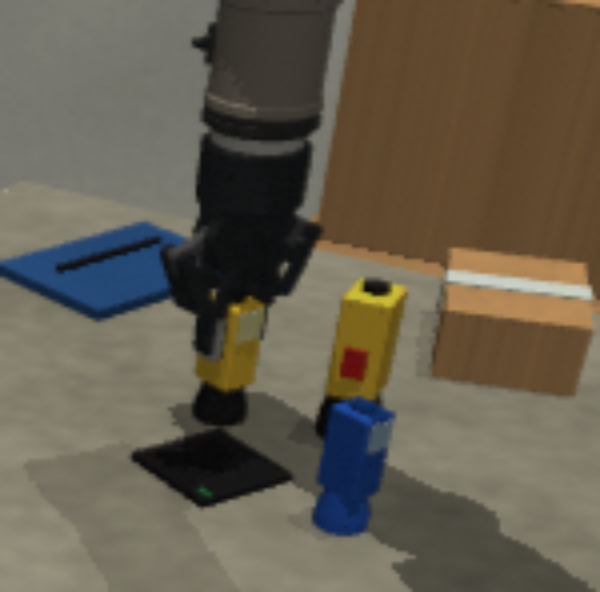

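It is held upright at crop (225,360). Now to the pre-aim pose, then in along the face normal.

```bash
cat > aim.py <<'E'
from h import *
n=Ro.from_euler('z',.015).as_matrix()@np.array([-.5,0,np.sqrt(.75)])
yb=-np.array([-.015,1,0]); yb/=np.linalg.norm(yb)
A=np.column_stack([np.cross(yb,-n),yb,-n])
F=np.array([.5965,.040,.096])
E
python3 - <<'E'
from aim import *
env.movel((.463,-.327,.36),velocity=.2)
env.reach(F+n*.30,q(A)); s=env.get_state(); print(s["tcp_pos"],s["opening"])
env.movel(F+n*.192,velocity=.06); s=env.get_state(); print(s["tcp_pos"],s["opening"],s["force"],s["time"], np.degrees(np.arccos(Rq(s["orientation"])[:,2]@-n)))
print("nose tool est",(s["tcp_pos"]+Rq(s["orientation"])[:,2]*.1293))
c,im,W=snap("side","a1"); np.save("pics/a1.npy",W); cv2.imwrite("pics/a1c.png",cv2.resize(im[80:260,140:340],None,fx=4,fy=3.3))
c,im,W=snap("wrist","a2"); np.save("pics/a2.npy",W)
c,im,W=snap("top","a3"); np.save("pics/a3.npy",W)
E
```

```text
[0.4471 0.0367 0.3559] 0.02942761925886895
[0.5006 0.0386 0.2625] 0.029558484304904976 [ 0.1308  0.3203 -2.0767] 21.85 0.027845831686230133
nose tool est [0.5653 0.0396 0.1506]
```

View pics/a1c.png

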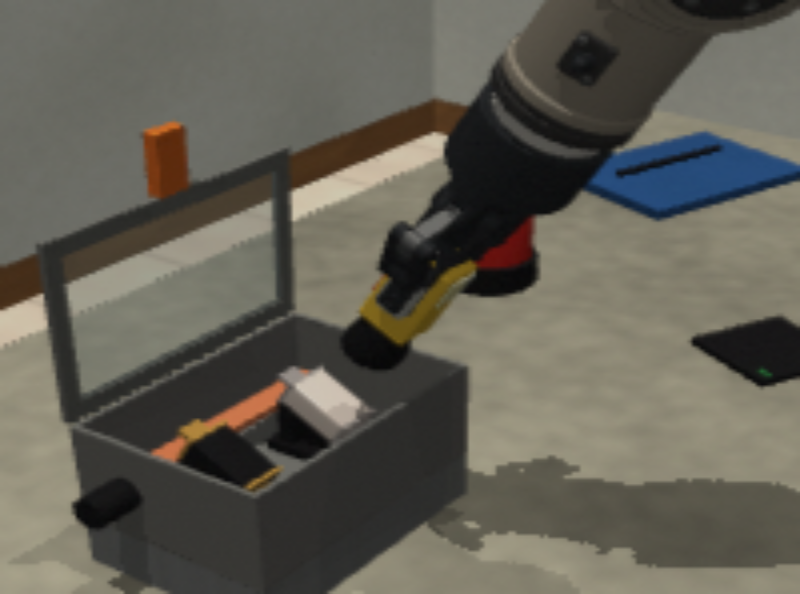

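View pics/a2.png

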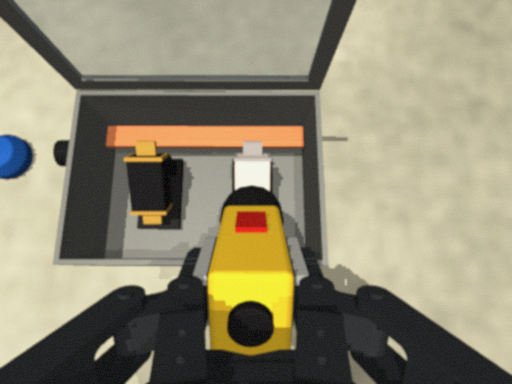

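The side view shows the nose at crop (375,335) pointed at the white fuse face at (320,405), clear of the rim. The wrist view shows it centred over the fuse at (252,190). I'll check the in-hand pose and the fuse numerically.

```bash
python3 - <<'E'
from aim import *
s=env.get_state(); T=Rq(s["orientation"]); t=s["tcp_pos"]
im=cv2.imread("pics/a2.png"); W=np.load("pics/a2.npy"); hsv=cv2.cvtColor(im,cv2.COLOR_BGR2HSV)
y=cv2.inRange(hsv,(18,120,80),(35,255,255))>0; y=cv2.erode(y.astype(np.uint8),np.ones((3,3)))>0
y[:200]=0
P=(W[y]-t)@T; P=P[~np.isnan(P[:,0])]; 
f=P[(P[:,2]>.03)&(P[:,2]<.095)]; m=f.mean(0); nn=fit(f)[1]; nn*=np.sign(nn[0])
print("front face tool frame",m,nn,len(f),"y ext",np.percentile(f[:,1],[1,99]),"z range",P[:,2].min(),P[:,2].max())
w=(im.min(2)>140); w[:140]=0; w[200:]=0; w[:,:225]=0; w[:,285:]=0
P=W[w]; P=P[P[:,2]>.07]; L=(P-F)@np.column_stack([np.cross(-yb,n),-yb,n])
print("fuse in face frame",len(L),np.percentile(L,[2,50,98],axis=0))
im=cv2.imread("pics/a1.png"); W=np.load("pics/a1.npy"); hsv=cv2.cvtColor(im,cv2.COLOR_BGR2HSV)
y=cv2.inRange(hsv,(18,120,60),(35,255,255))>0; y[:,270:]=0
P=(W[y]-t)@T; print("side view yellow in tool",np.nanpercentile(P,[3,50,97],axis=0))
print((s["tcp_pos"]+T[:,2]*.1293-F)@np.column_stack([np.cross(-yb,n),-yb,n]),s["time"])
E
```

```text
front face tool frame [ 0.0182 -0.0005  0.0508] [ 1.      0.0003 -0.0011] 3076 y ext [-0.0144  0.0133] z range 0.020853379768370792 0.2206295182111245
fuse in face frame 1399 [[ 0.0016 -0.0146 -0.0091]
 [ 0.0186 -0.0005  0.0002]
 [ 0.0373  0.0135  0.0023]]
side view yellow in tool [[-0.0258 -0.1005  0.024 ]
 [-0.0133 -0.0153  0.0797]
 [ 0.0334  0.0058  0.2017]]
[ 0.0002 -0.      0.0629] 22.0
```

The in-hand pose is square: the body's front face is 18.2 mm from the axis with about 0.001 rad of tilt. The spot is about 0.5 mm from the face centre and the nose about 63 mm off. I'll hold, then return it to the pad.

```bash
python3 - <<'E'
from aim import *
env.dwell(2.8)
G=Ro.from_euler('z',-.405).as_matrix()@np.diag([1.,-1,-1]); Q=q(G)
env.movel(F+n*.30,velocity=.1)
env.reach((.4645,-.329,.33),Q)
env.movel((.4645,-.329,.155),velocity=.12)
r=env.movel((.4645,-.329,.1355),velocity=.02,stop_force=4)
s=env.get_state(); print(r,s["tcp_pos"],s["force"],s["time"],s["opening"])
c,im,W=snap("side","p1"); cv2.imwrite("pics/p1c.png",cv2.resize(im[60:220,280:430],None,fx=4,fy=3.7))
E
```

```text
True [ 0.4644 -0.329   0.1373] [-0.9844 -0.1912  4.6707] 29.8417 0.029634404078663263
```

View pics/p1c.png

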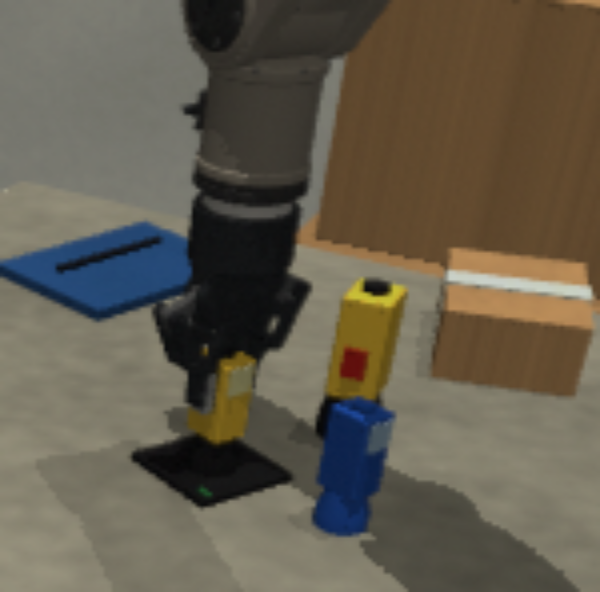

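It touched down at the same height as it was picked up (TCP z 0.1373), standing on the pad at crop (220,430). Releasing and checking.

```bash
python3 - <<'E'
from h import *
env.grip(.085); p=env.get_state()["tcp_pos"]; env.movel(p+[0,0,.14],velocity=.12)
c,im,W=snap("wrist","f2")
hsv=cv2.cvtColor(im,cv2.COLOR_BGR2HSV)
y=(cv2.inRange(hsv,(18,120,80),(35,255,255))>0)&(np.hypot(W[:,:,0]-.463,W[:,:,1]+.327)<.04)
P=W[y]; P=P[P[:,2]>.106]; print("top",np.median(P,0),fit(P)[1],cv2.minAreaRect((P[:,:2]*1000).astype(np.float32)))
c,im,W=snap("side","f1")
m=np.zeros(im.shape[:2],bool); m[130:205,150:218]=1
P=W[m]; P=P[(P[:,2]>.13)&(P[:,2]<.27)&(abs(P[:,0]-.68)<.04)]; print("cover n",fit(P)[1])
s=env.get_state(); print(s["time"],s["force"])
E
```

```text
top [ 0.4678 -0.3298  0.113 ] [ 0.0351 -0.011   0.9993] ((464.8230895996094, -328.7467346191406), (30.053184509277344, 35.327972412109375), 67.13666534423828)
cover n [0.9995 0.0112 0.0291]
31.8917 [0.0999 0.9012 0.8778]
```

View pics/f1.png

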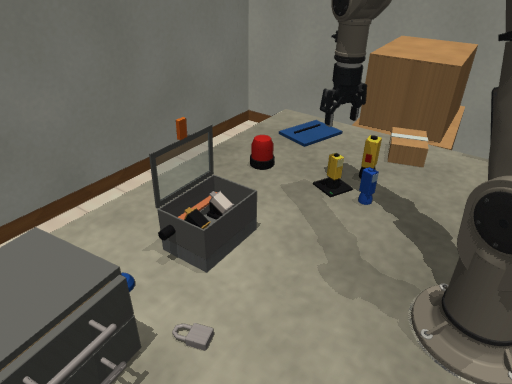

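The side view shows the thermometer upright on the pad at (335,170), the cover up at (183,165), the gripper clear and everything else where it was. Handing in.

```bash
python3 -c "
from cell import job
job.job_done()"
```

```text
the job is handed in; nothing more can be done
```

I did all three parts and handed the job in after about 32 s of the 70 s allowed; the system reports no verdict.

- **Cover:** I swung it up by the orange tab and left it standing. It measured about 1.54 rad, and the same again after the thermometer was back on the pad.
- **Thermometer aim:** I used the small yellow stick from the pad and pointed it at the white fuse, the right-hand one seen from the robot. By my measurements it was about 0.5 mm off the middle of the face, square to within 0.01 rad, with the nose about 63 mm away. I held it still for 2.8 s.
- **Put back:** It touched the pad at the same height it was picked up from. It stands upright about 5 mm from the pad's centre.
- **Other checks:** I saw no contact with the fuse, the blank or the box in the pictures. The padlock, bumper and lamp look unmoved in the last side picture; I did not measure them again.

**Disagreement:** the plane fit of the thermometer's top leaned about 0.04 rad. I put this down to the black button and edge pixels; it is within the 0.1 rad limit, and the side view shows the stick upright. No check failed.

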